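Thickness check of a flange and a tee with a hand probe

ROBOT

A 6-joint arm with a two-finger parallel gripper is mounted at the origin on the work surface. World frame = base frame: x ahead of the robot, y to its left, z up, the work surface at z = 0. Lengths are in m, angles in rad, forces in N, time in s.
With the tool pointing down it reaches from about 0.325 to 0.9 m from the base axis. Payload 3.5 kg.
Tool frame: the origin (TCP) lies on the centre line of the jaws, within the pads' length; the fingertips stand 22 mm ahead of it and the grasp point (between the pads) lies 3 mm ahead of it; z points along the fingers, y is the line along which they close (so a half turn about z gives the same grasp; the last joint's range is limited). The gripper opens to 85 mm and grips with 20 to 120 N. Pads are 22 mm wide; open, the fingers measure 114 mm over their backs; the gripper's body (76 mm by 85 mm) begins 54 mm behind the grasp point. The pads swing forward as they close: fully open they stand 13 mm farther back than shut.
Start: joints at [1.099, 0.276, -0.026, 1.268, 0, 1.467], TCP at [0.225, 0.583, 0.253] pointing down, gripper open.
Joint ranges: [-3.12, 3.12], [-0.85, 1.88], [-1.08, 1.24], [-1.95, 2.15], [-1.57, 1.53], [-3.14, 3.14]. Speed limits (rad/s): [2.57, 2.57, 3.14, 3.14, 3.14, 3.14].

INTERFACE

Orientations are given as a unit quaternion [x, y, z, w].
In Python, from workcell import telemetry, viewer, order gives the robot as it stands.
- The arm moves only by the shell command python3 -m creep 'ROWS' [FORCE]. ROWS is JSON, a list of rows, each a list of 7 numbers: the turn, a rotation vector about the tool's x, y, z in degrees, then the shift along the tool's x, y, z in cm, then the finger opening in cm, from 0 to 8.54. In form: [[wx, wy, wz, x, y, z, claw], ...]. A call has 1 to 12 rows; each row shifts and turns the commanded pose from where the row before left it, along the tool's axes as they then stand; what a row does not reach is not made up. A row lasts 1/8 s, in which the tool goes at most 62.5 mm and 10.7 degrees, less where a joint would pass 70% of its speed; a pose out of reach is approached as far as the arm can. A call is refused whole if a number of a shift passes 6.25 or a number of a turn 10.7, either way. A call with a gripper value outside its range is refused whole. The fingers move at their own pace and stop on an object; FORCE is the grip in N (left out, the last holds). Time passes only in rows, so rows that do not move let the fingers close. It gives the time, the measured TCP pose, the force, the opening and the grip force at its end, in the units of the state.
- telemetry.get_state(): the state, without advancing time (a new reading comes with each control period).
- viewer.grab_frame(name): name is "side" or "top" or "wrist"; returns the picture (384x512x3 uint8, blue, green, red); there is no depth.
- viewer.calibration(name): a dict with "fx", "fy", "cx", "cy" (pixels), "xyz" and "rotation" of the camera in the world. Camera axes: x right, y down, z forward; pixel columns grow to the right and rows downward; lengths in m; the calibration is good to about 2 mm. A picture is of the moment at which its call begins: read the wrist's pose just before it. calibration takes no time and is no camera call; for the wrist camera it gives the pose at the moment of the call.
- order.sign_off(): hands the job in; it is judged then, once.
The state is a dict: "time": time; "q": joint angles; "qd": joint speeds; "joint_torque": joint torques, N m; "position": TCP position; "ee_rot": TCP orientation; "contact_force": force on the tool from outside, world axes, zero at the start; "moment": the same for the moment, N m; "finger_gap": finger opening in m; "grip_force": force on a finger pad.
Only numpy, scipy, OpenCV 4.12 (cv2) and the standard library are available. Lean on these libraries where they do the work, as an engineer would, in place of code of your own. Each camera call takes 0.05 s, during which the arm holds its last target. There are 200 camera calls.

TASK

Take the thickness probe from its cradle and hold it level, then press its spring foot down, for about a second each time, first on the middle of the lowest step of the stepped reference block, then on the middle of the flange's raised pad, then on the middle of the pad on the pipe tee. Press gently, so that the foot goes in against its spring but the probe is not rammed down, and finally lay the probe gently back down into its cradle. Do not shift the pieces being checked, and leave everything else on the bench where it stands.

Things in the scene. Friction and masses are not known exactly. Their poses are not given: they have to be found in the camera images.
- probe: thickness probe, 0.13 to 0.26 kg: straight black handle along x, 152 mm long, 22 wide (y), 24 high (z up); origin at the handle's centre, near its centre of mass. At x = +64 a steel stem, 18 mm diameter, points down from the handle's underside (z = -12) to z = -34; below it a spring-loaded contact foot, 12 mm diameter, round end, tip at z = -52 when free
- foot_tip (a point): lowest point of the probe's contact foot (moves with the foot)
- foot (a joint): how far the contact foot is pushed into its stem, 0 (free) to 0.008 m (bottomed); the spring gives about 1.6 N at the start of travel and 4.8 N at the end
- cradle: grey stand fixed to the bench: base 150 x 70 x 12 mm, origin at the centre of its underside, x along the probe. Two U saddles 8 mm thick at x = -42 and +42 (76 free between); slot 26 mm wide, floor at z = 60, cheeks 8 mm thick to z = 76, then flared to z = 93, 60 mm wide overall. The probe's stem hangs outside one saddle; either way round is fine
- cradle_seat (a point): where the probe's origin lies when it is properly down in the cradle (72 mm above the bench)
- step_block: steel reference block with three steps, 120 mm long (x), 36 mm wide (y), each step 40 mm long: 20 mm high at the -x end, 35 mm in the middle, 50 mm at the +x end; loose, 1 kg; origin at the centre of its underside
- thin_step (a point): centre of the top face of the lowest (thinnest) step of the reference block; 20 mm above the bench
- flange: steel pipe flange lying flat, loose, 2.8 kg: disc 160 mm diameter, 20 thick, four bolt holes; hub 72 mm diameter up to z = 34, pipe stub 60 mm diameter up to z = 105 in the middle; one round raised pad on the disc at the +x side; origin at the centre of its underside
- flange_pad (a point): centre of the flange's raised pad, 58 mm from the flange's axis along its x; pad 22 mm diameter, its flat top 25 mm above the bench
- tee: dark steel pipe tee in two grey V-blocks, one loose piece, 2.2 kg: run along x, 130 mm long, 52 diameter, crown at z = 60; branch upright in the middle, 44 diameter with a collar 54 diameter from z = 92 to 112; V-blocks 60 mm wide (y); one round pad on the crown of the +x half; origin on the bench below the branch's axis
- tee_pad (a point): centre of the tee's pad, 50 mm from the branch's axis along x; pad 22 mm diameter, its flat top 63 mm above the bench
- nipple: bystander: plain steel pipe piece standing on end, 48 mm outside, 110 mm tall; loose; origin at the centre of its underside
- socket_a: bystander: thick steel socket standing on end, 60 mm outside, 65 mm tall; loose; origin at the centre of its underside
- socket_b: bystander: steel socket standing on end, 50 mm outside, 85 mm tall; loose; origin at the centre of its underside
- spray_can: bystander: spray can standing upright, 56 mm diameter, 165 mm tall; loose; origin at the centre of its underside
- reducer: bystander: steel cone-shaped pipe reducer standing wide end down, 68 mm wide at the foot, 75 mm tall; loose; origin at the centre of its underside
- ball_valve: bystander: brass ball valve lying on the bench: body along its x, 106 mm long, 46 mm wide, with a flat lever reaching from -15 to +115 mm along x at 64 mm height; loose; origin on the bench below its body's centre
- bolt: bystander: large hex bolt lying along its x: head from -16 to 0 mm, shank to +90 mm, 37 mm tall; loose; origin on the bench below its axis where head meets shank
There are look-alikes about, which are no part of the job. There is more than one size of the probe; the one meant has the size given above. Leave any red look-alike of the step_block alone.

How it is judged:
By the outcome, as a careful person would: the job done as asked, in the order asked, and still so for the second after the job is handed in, with the robot touching nothing.
It also fails if it takes over 72 s, if anything falls off the work surface, if the arm or the gripper's body presses on something with over 40 N, if the wrist force passes 120 N, or if a joint passes its speed limit or range.

## Working session

There is one attempt and no reset: what is moved stays moved. The work goes in short steps, Python scripts to look and compute and a shell command to move; the robot and the scene stay as the last step left them, time stands still between calls to the robot, and variables do not carry over. Pictures are saved under pics/ and viewed, at most 10 in all, crops included, and the job is handed in when it is done.

```bash
mkdir -p pics; ls
python3 - <<'E'
from workcell import telemetry, viewer
import cv2, numpy as np
np.set_printoptions(precision=4,suppress=True)
s=telemetry.get_state();print({k:np.round(v,4) for k,v in s.items()})
for n in("top","side"):
    c=viewer.calibration(n);print(n,c)
    cv2.imwrite(f"pics/{n}0.png",cv2.resize(viewer.grab_frame(n),(800,600),interpolation=cv2.INTER_CUBIC))
    cv2.imwrite(f"pics/{n}0raw.png",viewer.grab_frame(n))
E
```

```text
pics
{'time': np.float64(0.0), 'q': array([ 1.0986,  0.2772, -0.0279,  1.268 , -0.    ,  1.4674]), 'qd': array([ 0.0003,  0.0006, -0.0003, -0.0005,  0.0006,  0.0004]), 'joint_torque': array([ -0.0021, -44.5511,  29.5199,   0.0163,  -0.0001,  -0.    ]), 'position': array([0.225 , 0.5823, 0.2522]), 'ee_rot': array([ 0.1834,  0.983 , -0.0011, -0.0003]), 'contact_force': array([-0.1442,  0.1013,  0.262 ]), 'moment': array([ 0.0217,  0.0136, -0.0133]), 'grip_force': np.float64(0.0), 'finger_gap': np.float64(0.085)}
top {'fx': 367.7600295622133, 'fy': 367.7600295622133, 'cx': 253.47244138566566, 'cy': 194.85821335875892, 'xyz': array([ 0.3091, -0.0358,  1.4152]), 'rotation': array([-0.7038,  0.7067, -0.046 ,  0.0563])}
side {'fx': 499.3315988716786, 'fy': 499.3315988716786, 'cx': 253.4191595529279, 'cy': 199.27908497545695, 'xyz': array([ 0.3978, -0.9356,  1.1911]), 'rotation': array([ 0.9391, -0.0788,  0.0204, -0.3338])}
```

View pics/top0.png

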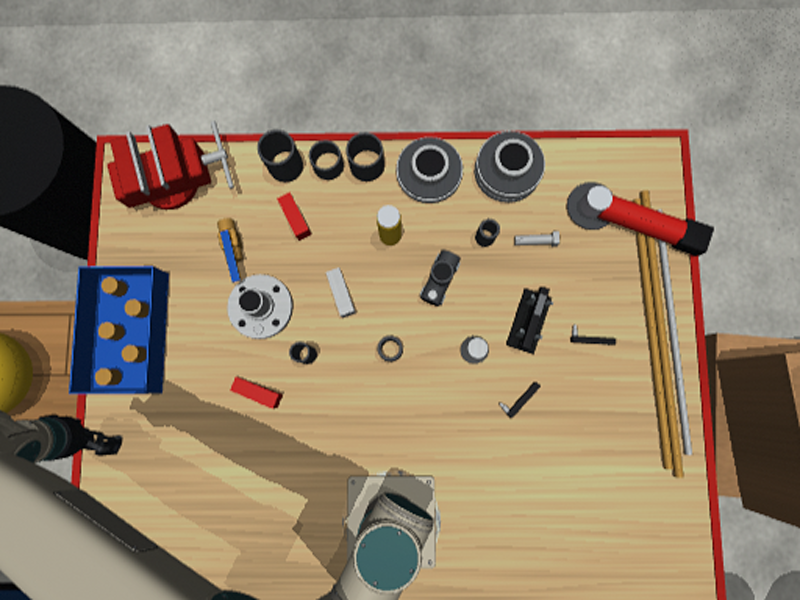

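View pics/side0.png

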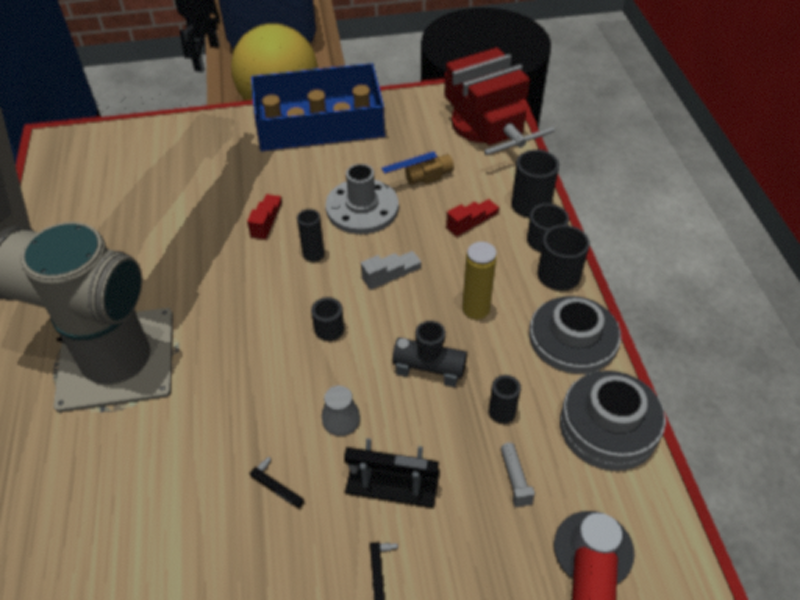

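The top view shows the step block at (341,292), the flange at (260,306) with its pad at (258,329), the tee at (440,278) with its pad at (432,296), and the cradle with the probe at (528,320). Two other probes lie on the bench. I'll work out rough positions, then go over them with the wrist camera.

```bash
cat > h.py <<'E'
import numpy as np, cv2
from scipy.spatial.transform import Rotation as R
from workcell import telemetry, viewer
np.set_printoptions(precision=4,suppress=True)
def ray(c,px,z):
    "pixels -> points on the plane at height z"
    px=np.atleast_2d(np.array(px,float)); d=np.c_[(px[:,0]-c['cx'])/c['fx'],(px[:,1]-c['cy'])/c['fy'],np.ones(len(px))]
    d=R.from_quat(c['rotation']).apply(d); p=np.array(c['xyz']); return p+d*((z-p[2])/d[:,2])[:,None]
def proj(c,P):
    q=R.from_quat(c['rotation']).inv().apply(np.atleast_2d(P)-c['xyz']); return np.c_[c['fx']*q[:,0]/q[:,2]+c['cx'],c['fy']*q[:,1]/q[:,2]+c['cy']]
def tool(): 
    s=telemetry.get_state(); return np.array(s['position']),R.from_quat(s['ee_rot'])
def to(P,yaw=None,Rg=None):
    "shift in tool axes (cm) to point P, tool x direction in world deg"
    p,r=tool(); print('t',telemetry.get_state()['time'],'tcp',p,'toolx',np.degrees(np.arctan2(*r.apply([1,0,0])[1::-1])),'tilt',r.apply([0,0,1]))
    print('dist',np.linalg.norm(P-p),'shift cm',r.inv().apply(np.array(P)-p)*100)
    if yaw is not None:
        y=np.radians(yaw); x=np.array([np.cos(y),np.sin(y),0]);z=np.array([0,0,-1.]);g=R.from_matrix(np.c_[x,np.cross(z,x),z])
        print('turn deg',np.degrees((r.inv()*g).as_rotvec()))
def snap(n,f):
    c=viewer.calibration(n); im=viewer.grab_frame(n); cv2.imwrite('pics/'+f,im); np.save('pics/'+f+'.npy',c,allow_pickle=True); return c,im
E
python3 - <<'E'
from h import *
c=viewer.calibration('top')
for n,p,z in [('block',(341,292),.03),('flange',(260,306),.02),('fpad',(258,329),.025),('tee',(443,268),.1),('tpad',(432,296),.063),('cradle',(528,320),.07),('can',(389,216),.165),('redstep',(256,391),.03),('sockA',(303,352),.08),('sockB',(390,348),.06),('reducer',(476,347),.07),('nip',(487,231),.1),('probeR',(594,339),.012),('probeL',(522,398),.012),('red2',(294,216),.03)]:
    print(n,ray(c,np.array(p)*.64,z)[0])
p,r=tool();w=viewer.calibration('wrist');print(w['fx'],r.inv().apply(w['xyz']-p),(r.inv()*R.from_quat(w['rotation'])).as_matrix())
to(np.array([.42,.1,.35]),0)
E
```

```text
block [0.5428 0.1188 0.03  ]
flange [0.5106 0.3192 0.02  ]
fpad [0.4532 0.3211 0.025 ]
tee [ 0.5864 -0.1266  0.1   ]
tpad [ 0.5264 -0.102   0.063 ]
cradle [ 0.4669 -0.3263  0.07  ]
can [ 0.6928 -0.0025  0.165 ]
redstep [0.3037 0.3199 0.03  ]
sockA [0.3933 0.2002 0.08  ]
sockB [ 0.4032 -0.0017  0.06  ]
reducer [ 0.404  -0.2029  0.07  ]
nip [ 0.6745 -0.2313  0.1   ]
probeR [ 0.4264 -0.4972  0.012 ]
probeL [ 0.2852 -0.3176  0.012 ]
red2 [0.736  0.2385 0.03  ]
277.69862096275193 [ 0.0728 -0.0013 -0.1206] [[ 0.0004 -0.958  -0.2867]
 [ 1.      0.0002  0.0007]
 [-0.0006 -0.2867  0.958 ]]
t 0.2 tcp [0.2251 0.5825 0.2526] toolx 158.86820386129313 tilt [-0.0007 -0.0013 -1.    ]
dist 0.5294642043933201 shift cm [-35.5747 -37.9975  -9.6931]
turn deg [ -0.0332   0.1124 158.8682]
```

```bash
python3 -m creep '[[0,0,0,-4.2,-3.2,-0.8,8.5],[0,0,0,-4.2,-3.2,-0.8,8.5],[0,0,0,-4.2,-3.2,-0.8,8.5],[0,0,0,-4.2,-3.2,-0.8,8.5],[0,0,0,-4.2,-3.2,-0.8,8.5],[0,0,0,-4.2,-3.2,-0.8,8.5],[0,0,0,-4.2,-3.2,-0.8,8.5],[0,0,0,-4.2,-3.2,-0.8,8.5],[0,0,0,0,0,0,8.5],[0,0,0,0,0,0,8.5]]'
python3 - <<'E'
from h import *
c,im=snap('wrist','w1.png'); cv2.imwrite('pics/w1b.png',cv2.resize(im,(800,600),interpolation=cv2.INTER_CUBIC)); print(c)
to(np.array([.48,-.2,.32]),155)
E
```

```text
time: 1.45
position: [0.4461, 0.2231, 0.317]
ee_rot: [0.184, 0.983, 0.0, -0.0]
contact_force: [-0.6, 0.5, -0.3]
finger_gap: 0.0849
grip_force: 0.0
{'fx': 277.69862096275193, 'fy': 277.69862096275193, 'cx': 259.3974322567825, 'cy': 195.55324118507002, 'xyz': array([0.3778, 0.2482, 0.4377]), 'rotation': array([0.8162, 0.5594, 0.0819, 0.1189])}
t 1.5 tcp [0.4457 0.2236 0.3169] toolx 158.908334351465 tilt [-0.0011  0.0002 -1.    ]
dist 0.4249824536882767 shift cm [-18.4409 -38.2875  -0.3214]
turn deg [-0.0155 -0.062   3.9083]
```

View pics/w1b.png

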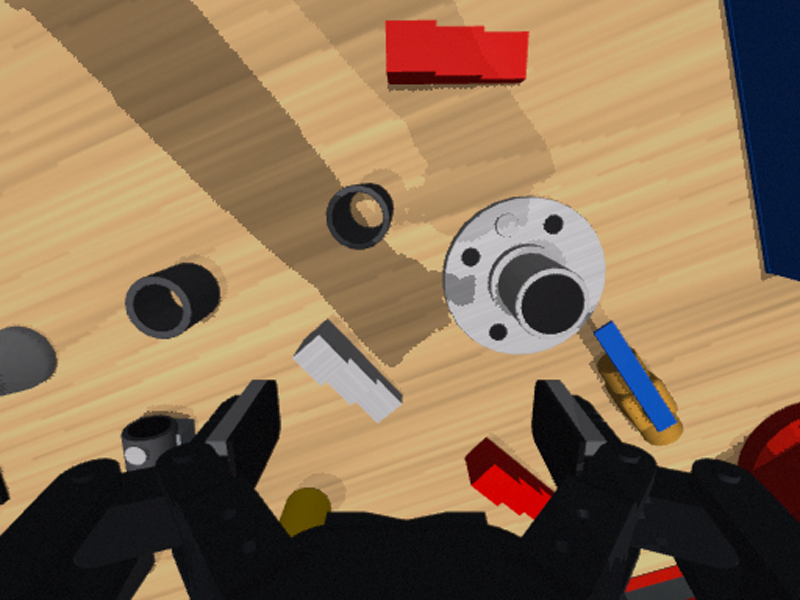

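The picture shows the block at (350,370), highest end upper left and lowest end lower right. The flange centre is near (525,275) and its pad at (508,223). Next is the tee and cradle side.

```bash
python3 -m creep '[[0,0,0,-2.9,-4.6,0,8.5],[0,0,0,-2.9,-4.6,0,8.5],[0,0,0,-2.9,-4.6,0,8.5],[0,0,0,-2.9,-4.6,0,8.5],[0,0,0,-2.9,-4.6,0,8.5],[0,0,0,-2.9,-4.6,0,8.5],[0,0,0,-2.9,-4.6,0,8.5],[0,0,0,-2.9,-4.6,0,8.5],[0,0,0,0,0,0,8.5],[0,0,0,0,0,0,8.5]]'
python3 - <<'E'
from h import *
c,im=snap('wrist','w2.png'); print(c['xyz'])
w1=cv2.imread('pics/w1.png')
a=cv2.resize(im,(800,600),interpolation=cv2.INTER_CUBIC)
cv2.imwrite('pics/w2b.png',a)
b=cv2.resize(w1[195:275,180:260],(400,400),interpolation=cv2.INTER_CUBIC); f=cv2.resize(w1[120:230,280:390],(400,400),interpolation=cv2.INTER_CUBIC)
cv2.imwrite('pics/w1c.png',np.hstack([b,f]))
E
```

```text
time: 2.75
position: [0.5301, -0.2023, 0.3167]
ee_rot: [0.183, 0.983, 0.001, -0.001]
contact_force: [0.4, -0.5, -0.6]
finger_gap: 0.0851
grip_force: 0.0
[ 0.4619 -0.1775  0.4375]
```

View pics/w2b.png

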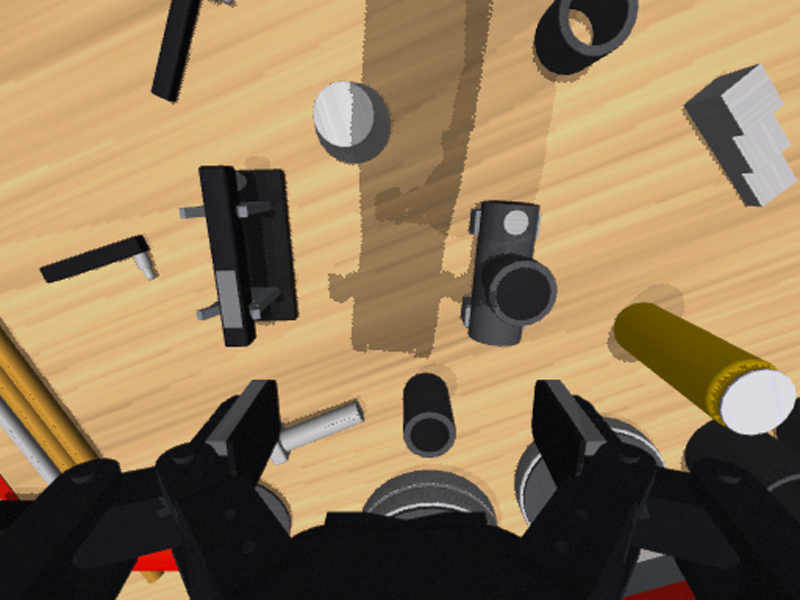

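View pics/w1c.png

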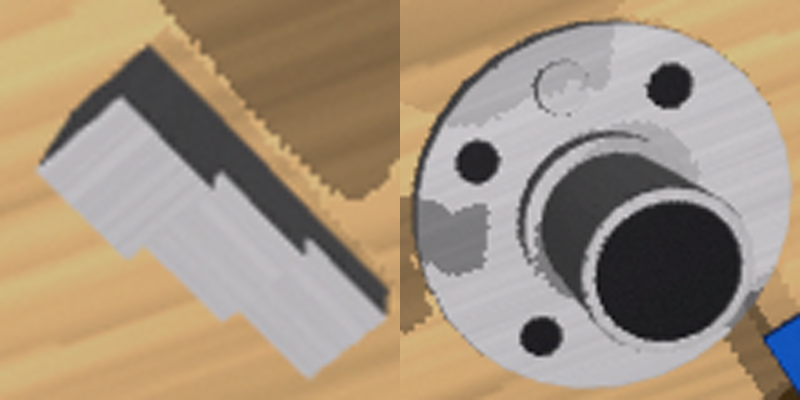

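The second wrist picture shows the tee pad at (516,222), the collar ring at (523,292), and the probe handle in the cradle running from (217,167) to (240,346). The crop shows the low step's outer corners at (387,315) and (310,378), and the flange pad at (563,87).

Run:
```python
from h import *
L=lambda n:np.load(f'pics/{n}.npy',allow_pickle=True).item()
c1,c2=L('w1.png'),L('w2.png'); im=cv2.imread('pics/w2.png')
s=800/512
blk=lambda p:np.array([180,195])+np.array(p)/5
o=ray(c1,[blk(p) for p in[(387,315),(310,378),(235,318)]],.02)
print('low outer',o[:,:2],'w',np.linalg.norm(o[0]-o[1]))
h=ray(c1,[blk(p) for p in[(38,165),(122,97),(215,187),(130,255)]],.05);print('high',h[:,:2],[np.linalg.norm(h[i]-h[i-1]) for i in range(4)])
e=(h[:2].mean(0)-o[:2].mean(0));print('len',np.linalg.norm(e[:2]),'dir hi->low',np.degrees(np.arctan2(-e[1],-e[0])),'width perp deg',np.degrees(np.arctan2(*(o[1]-o[0])[1::-1])))
u=e[:2]/np.linalg.norm(e[:2]);print('thin',o[:2].mean(0)[:2]+.02*u,'via high',h[:2].mean(0)[:2]-.1*u, 'hi4',h.mean(0)[:2]-.08*u)
# flange & tee pads
fl=lambda p:np.array([280,120])+np.array(p)/(400/110)
fp=ray(c1,[fl((163,87))],.025)[0];fc=ray(c1,[fl((202,204))],.02)[0];print('fpad',fp,'fc',fc,np.linalg.norm((fp-fc)[:2]))
ft=ray(c1,[fl((265,271))],.105)[0];print('stub top',ft,np.linalg.norm((fp-ft)[:2]))
g=cv2.cvtColor(im,cv2.COLOR_BGR2GRAY)
m=np.zeros_like(g);m[128:156,318:345]=255;k=((g>140)&(m>0)).astype(np.uint8)
n,l,st,ce=cv2.connectedComponentsWithStats(k);i=1+np.argmax(st[1:,4]);print('tpad px',ce[i],st[i])
tp=ray(c2,ce[i],.063)[0];tc=ray(c2,np.array((523,292))/s,.112)[0];print('tpad',tp,'branch',tc,np.linalg.norm((tp-tc)[:2]),np.degrees(np.arctan2(*(tp-tc)[1::-1])))
q=ray(c2,np.array([(200,168),(234,166),(255,345),(226,347)])/s,.084);print('probe corners',q[:,:2],[np.linalg.norm(q[i]-q[i-1]) for i in range(4)],'c',q.mean(0)[:2])
d=q[:2].mean(0)-q[2:].mean(0);print('yaw',np.degrees(np.arctan2(d[1],d[0])))
cv2.imwrite('pics/cr.png',cv2.convertScaleAbs(cv2.resize(im[98:226,108:196],None,fx=4.6,fy=4.6,interpolation=cv2.INTER_CUBIC),alpha=2.5,beta=20))
```

```text
low outer [[0.5951 0.1608]
 [0.6081 0.1275]
 [0.5777 0.1126]] w 0.03566947205069974
high [[0.4943 0.0872]
 [0.4835 0.1198]
 [0.5202 0.1341]
 [0.5317 0.1007]] [np.float64(0.03976438554028646), np.float64(0.03442090463487672), np.float64(0.03939135108825184), np.float64(0.03533427630520661)]
len 0.11980333271159986 dir hi->low 19.828674499702352 width perp deg -68.7453203898758
thin [0.5828 0.1374] via high [0.583  0.1374] hi4 [0.5827 0.1376]
fpad [0.4535 0.3222 0.025 ] fc [0.5072 0.3239 0.02  ] 0.05371085596441308
stub top [0.5113 0.3219 0.105 ] 0.05777084599224038
tpad px [329.9053 142.0421] [323 135  15  15 190]
tpad [ 0.5304 -0.1027  0.063 ] branch [ 0.5749 -0.1226  0.112 ] 0.04884539459847844 155.8951083714757
probe corners [[ 0.399  -0.3235]
 [ 0.4071 -0.2982]
 [ 0.5466 -0.3501]
 [ 0.5392 -0.3746]] [np.float64(0.14922797535629484), np.float64(0.026586655051812933), np.float64(0.14883189798678148), np.float64(0.025594257019547244)] c [ 0.473  -0.3366]
yaw 159.78408333217413
```

View pics/cr.png

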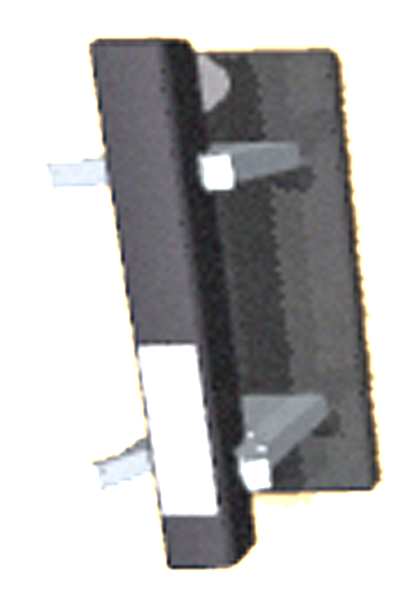

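The brightened crop shows the steel foot poking out at the upper end (213,85). So the stem points towards the robot, and probe +x is at about 160°, nearly along the tool's x. I'll hover above it and refine.

```bash
python3 -m creep '[[0,0,-0.8,0.5,-4.9,3,5],[0,0,0,0.5,-4.9,3,5],[0,0,0,0.5,-5.0,3,5],[0,0,0,0,0,2.5,5],[0,0,0,0,0,0,5],[0,0,0,0,0,0,5]]'
python3 - <<'E'
from h import *
to(np.array([.4635,-.3352,.075]),159.8)
c,im=snap('wrist','w3.png')
cv2.imwrite('pics/w3b.png',cv2.convertScaleAbs(cv2.resize(im,(800,600),interpolation=cv2.INTER_CUBIC),alpha=1.8,beta=20))
E
```

```text
time: 3.55
position: [0.465, -0.336, 0.2035]
ee_rot: [0.175, 0.985, -0.0, 0.001]
contact_force: [-0.5, 0.3, 0.6]
finger_gap: 0.05
grip_force: 0.0
t 3.55 tcp [ 0.465  -0.336   0.2035] toolx 159.79864147752642 tilt [ 0.0011 -0.0008 -1.    ]
dist 0.12849415737609457 shift cm [ 0.1862  0.0271 12.848 ]
turn deg [-0.0191  0.0736 -0.0014]
```

View pics/w3b.png

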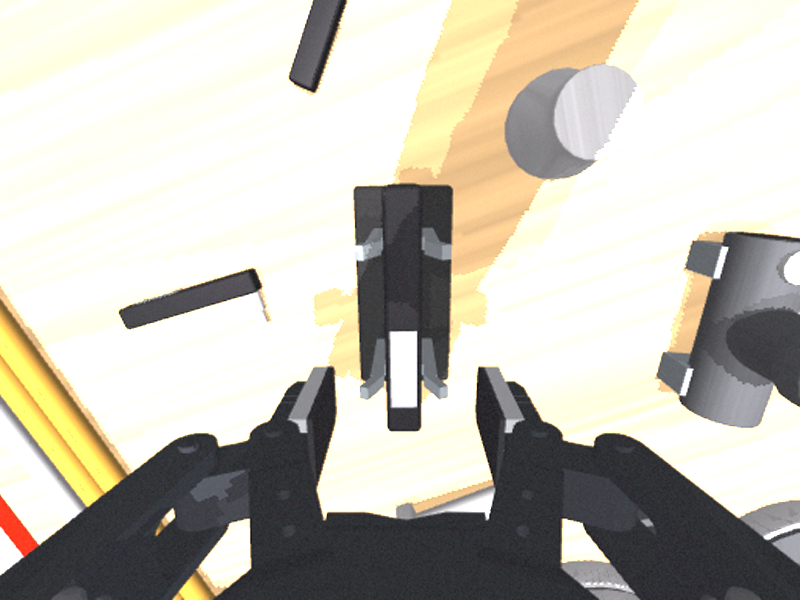

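The handle top runs from (385–420, 184) down to (388–420, 431). It lies nearly along the tool's x and sits centred between the jaws.

Run:
```python
from h import *
c=np.load('pics/w3.png.npy',allow_pickle=True).item(); s=800/512
q=ray(c,np.array([(385,185),(420,185),(420,409),(388,409),(404,431)])/s,.084)
q2=ray(c,np.array([(385,185),(421,185),(420,431),(388,431)])/s,.084)
for Q in(q2,):
  d=Q[:2].mean(0)-Q[2:4].mean(0);print('c',Q.mean(0)[:2],'len',np.linalg.norm(d),'yaw',np.degrees(np.arctan2(d[1],d[0])),[np.linalg.norm(Q[0]-Q[1]),np.linalg.norm(Q[2]-Q[3])])
  u=d/np.linalg.norm(d);to(Q.mean(0)*[1,1,0]+[0,0,.075]+.01*u*[1,1,0],159.8)
b=ray(c,np.array([(355,186),(452,186)])/s,.012);print('base near edge mid',b.mean(0)[:2],'base centre',b.mean(0)[:2]-.075*u[:2])
```

```text
c [ 0.4709 -0.3405] len 0.14997614493197745 yaw 159.97056792360937 [np.float64(0.019191800282022234), np.float64(0.02024348819065484)]
t 3.6 tcp [ 0.4653 -0.3364  0.204 ] toolx 159.7938023734544 tilt [ 0.0019 -0.0016 -1.    ]
dist 0.12903411513154817 shift cm [ 0.3718 -0.1836 12.8967]
turn deg [-0.0487  0.1367 -0.0063]
base near edge mid [ 0.4025 -0.3156] base centre [ 0.4729 -0.3413]
```

```bash
python3 -m creep '[[0,0,0,0.3,-0.2,3,5],[0,0,0,0,0,4,5],[0,0,0,0,0,4,5],[0,0,0,0,0,1.9,5],[0,0,0,0,0,0,5],[0,0,0,0,0,0,0],[0,0,0,0,0,0,0],[0,0,0,0,0,0,0],[0,0,0,0,0,0,0]]' 70; python3 -m creep '[[0,0,0,0,0,0,0],[0,0,0,0,0,0,0]]'; python3 -c "
from h import *
to(np.array([.471,-.3405,.075]))"
```

```text
time: 4.72
position: [0.4623, -0.3386, 0.0756]
ee_rot: [0.176, 0.984, -0.0, 0.002]
contact_force: [0.8, 2.4, 6.0]
finger_gap: 0.0207
grip_force: 69.3
time: 4.97
position: [0.4623, -0.3387, 0.0756]
ee_rot: [0.176, 0.984, -0.0, 0.002]
contact_force: [0.8, 2.0, 5.9]
finger_gap: 0.0208
grip_force: 69.3
t 4.975 tcp [ 0.4623 -0.3387  0.0756] toolx 159.7130592260121 tilt [ 0.0039 -0.0016 -1.    ]
dist 0.008919792013488227 shift cm [-0.8804  0.1285  0.0629]
```

```bash
python3 -m creep '[[0,0,0,0,0,-1,0],[0,0,0,0,0,-2,0],[0,0,0,0,0,-4,0],[0,0,0,0,0,-5,0],[0,0,0,0,0,-5,0],[0,0,0,0,0,0,0],[0,0,0,0,0,0,0]]'
python3 - <<'E'
from h import *
print(telemetry.get_state()['contact_force'],telemetry.get_state()['moment'])
c,im=snap('wrist','w4.png'); c2,s=snap('side','s4.png')
p,r=tool(); px=proj(c2,p+[0,0,-.02])[0].astype(int); print(px)
y,x=max(px[1]-50,0),max(px[0]-65,0)
a=cv2.resize(im[60:360,100:420],(400,375));b=cv2.resize(s[y:y+122,x:x+130],(400,375),interpolation=cv2.INTER_CUBIC)
cv2.imwrite('pics/v4.png',cv2.convertScaleAbs(np.hstack([a,b]),alpha=1.5,beta=15))
to(np.array([.583,.1375,.13])+.054*np.array([.94,-.342,0]),159.8)
E
```

```text
time: 5.85
position: [0.46, -0.3377, 0.243]
ee_rot: [0.177, 0.984, 0.0, -0.0]
contact_force: [-0.9, -0.3, -2.0]
finger_gap: 0.021
grip_force: 68.7
[-0.9441 -0.3429 -2.0299] [-0.0078  0.021   0.0253]
[243 263]
t 5.95 tcp [ 0.4593 -0.337   0.2413] toolx 159.6582726975448 tilt [-0.0031  0.0026 -1.    ]
dist 0.5007602491552954 shift cm [-0.5445 48.8065 11.1911]
turn deg [ 0.0755 -0.2192 -0.1419]
```

View pics/v4.png

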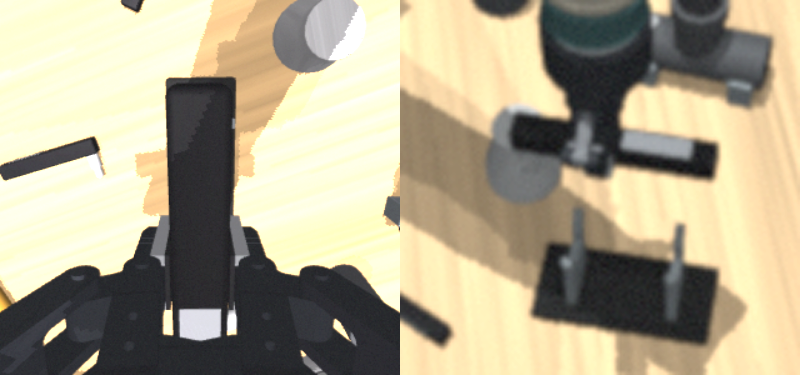

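The handle is gripped and looks level: front edge at (165–236, 78), and the side view agrees. On to the step block.

```bash
python3 -m creep '[[0,0,0,-0.1,3,0,0],[0,0,0,-0.1,5,0,0],[0,0,0,-0.1,6,0,0],[0,0,0,-0.1,6,0,0],[0,0,0,-0.1,6,0,0],[0,0,0,0,6,0,0],[0,0,0,0,6,0,0],[0,0,0,0,5.5,1,0],[0,0,0,0,3.5,3,0],[0,0,0,0,1.8,4,0],[0,0,0,0,0,0,0],[0,0,0,0,0,0,0]]'
python3 - <<'E'
from h import *
print(telemetry.get_state()['contact_force'],telemetry.get_state()['moment'])
c,im=snap('wrist','w5.png'); p,r=tool()
to(np.array([.583,.1375,.0856])+.054*np.array([.94,-.342,0]),159.8)
pt=lambda x,y,z:p+r.apply([x,y,z])   # tool coords
print('front-top edge px expected',proj(c,[pt(.066,-.011,-.0084),pt(.066,.011,-.0084)]))
g=cv2.cvtColor(im,cv2.COLOR_BGR2GRAY).astype(int)
col=int(proj(c,[pt(.066,.0,-.0084)])[0,0]);print(col,g[100:150,col])
cv2.imwrite('pics/w5b.png',cv2.convertScaleAbs(cv2.resize(im,(800,600),interpolation=cv2.INTER_CUBIC),alpha=1.5,beta=15))
E
```

```text
time: 7.45
position: [0.6342, 0.1174, 0.1628]
ee_rot: [0.177, 0.984, -0.0, -0.001]
contact_force: [0.1, 0.3, -1.6]
finger_gap: 0.021
grip_force: 68.8
[ 0.1496  0.3036 -1.6461] [-0.0046 -0.0007  0.0491]
t 7.5 tcp [0.6352 0.1172 0.1641] toolx 159.6247687074322 tilt [ 0.0008 -0.0004 -1.    ]
dist 0.07849892946291234 shift cm [0.2027 0.1235 7.8463]
turn deg [-0.0042  0.0479 -0.1752]
front-top edge px expected [[234.8041 133.0792]
 [291.0249 133.1288]]
262 [193 192 190 215 235 237 236 234 235 235 235 235 235 235 236 218 213 209
 211 211 215 217 218 217 217 219 119  28  13  14  21  27  27  32  36  34
  41  43  40  40  42  42  42  42  41  40  42  41  42  42]
```

View pics/w5b.png

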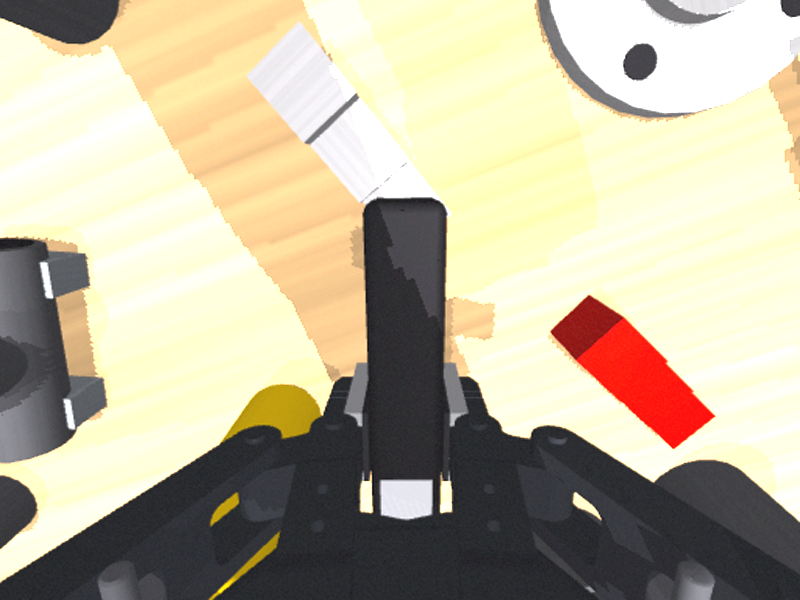

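The handle's front end is at (365–446, 200), level and over the low step. Descending now.

```bash
python3 -m creep '[[0,0,-0.2,0.1,0.12,3,0],[0,0,0,0,0,3,0],[0,0,0,0,0,1.5,0],[0,0,0,0,0,0.7,0],[0,0,0,0,0,0,0],[0,0,0,0,0,0,0]]'
python3 - <<'E'
from h import *
print(telemetry.get_state()['contact_force'])
to(np.array([.583,.1375,.0716])+.055*np.array([.94,-.342,0]),159.8)
E
```

```text
time: 8.25
position: [0.6354, 0.1194, 0.0827]
ee_rot: [0.175, 0.985, 0.0, 0.001]
contact_force: [-1.3, -0.2, -1.3]
finger_gap: 0.0212
grip_force: 68.9
[-1.3427 -0.2412 -1.3245]
t 8.25 tcp [0.6354 0.1194 0.0827] toolx 159.86431672974481 tilt [ 0.0024  0.0002 -1.    ]
dist 0.011109692088553608 shift cm [ 0.0375 -0.0943  1.1063]
turn deg [0.0571 0.1227 0.0644]
```

```bash
python3 -m creep '[[0,0,0,0,-0.08,0.5,0],[0,0,0,0,0,0.3,0],[0,0,0,0,0,0.3,0],[0,0,0,0,0,0,0],[0,0,0,0,0,0,0]]'
```

```text
time: 8.88
position: [0.6344, 0.1187, 0.0707]
ee_rot: [0.175, 0.985, 0.0, 0.0]
contact_force: [0.3, -0.4, 1.7]
finger_gap: 0.0207
grip_force: 69.3
```

```bash
python3 -m creep '[[0,0,0,0,0,0,0],[0,0,0,0,0,0,0],[0,0,0,0,0,0,0],[0,0,0,0,0,0,0],[0,0,0,0,0,0,0],[0,0,0,0,0,0,0]]'; python3 -m creep '[[0,0,0,0,0,-0.5,0],[0,0,0,0,0,-1.5,0],[0,0,0,0,0,-4,0],[0,0,0,0,0,-5,0],[0,0,0,0,0,-5,0],[0,0,0,0,0,-1,0],[0,0,0,0,0,0,0]]'
python3 - <<'E'
from h import *
print(telemetry.get_state()['contact_force'])
y=np.radians(100)
to(np.array([.4535,.3222,.23])-.055*np.array([np.cos(y),np.sin(y),0]),100)
E
```

```text
time: 9.62
position: [0.6343, 0.1187, 0.0704]
ee_rot: [0.175, 0.985, 0.0, 0.0]
contact_force: [1.7, 0.2, 1.4]
finger_gap: 0.0208
grip_force: 69.2
time: 10.5
position: [0.6338, 0.1187, 0.2407]
ee_rot: [0.175, 0.985, 0.0, 0.0]
contact_force: [-0.6, -0.8, -3.4]
finger_gap: 0.0214
grip_force: 68.9
[-0.6043 -0.8485 -3.3817]
t 10.5 tcp [0.6338 0.1187 0.2407] toolx 159.87413356336052 tilt [ 0.0003  0.0001 -1.    ]
dist 0.22706378126479748 shift cm [21.1677  8.1472  1.0628]
turn deg [ 0.0169  0.0096 59.8741]
```

```bash
python3 -m creep '[[0,0,0,3.2,1.2,0,0],[0,0,0,5,1.9,0,0],[0,0,0,5,1.9,0,0],[0,0,0,5,1.9,0,0],[0,0,10,3,1.2,0,0],[0,0,10,0,0,0,0],[0,0,10,0,0,0,0],[0,0,10,0,0,0,0],[0,0,10,0,0,0,0],[0,0,10,0,0,0,0],[0,0,0,0,0,0,0],[0,0,0,0,0,0,0]]'
python3 - <<'E'
from h import *
print(telemetry.get_state()['contact_force'])
y=np.radians(100)
to(np.array([.4535,.3222,.0806])-.055*np.array([np.cos(y),np.sin(y),0]),100)
c,im=snap('wrist','w6.png')
cv2.imwrite('pics/w6b.png',cv2.convertScaleAbs(cv2.resize(im,(800,600),interpolation=cv2.INTER_CUBIC),alpha=1,beta=15))
print('expected pad px',proj(c,[[.4535,.3222,.025]])*800/512)
E
```

```text
time: 12.0
position: [0.4618, 0.2673, 0.2387]
ee_rot: [0.643, 0.766, -0.001, -0.001]
contact_force: [0.1, -0.7, -1.4]
finger_gap: 0.0213
grip_force: 68.9
[ 0.0881 -0.7129 -1.3564]
t 12.0 tcp [0.4618 0.2673 0.2387] toolx 100.0129082487861 tilt [-0.0029 -0.0012 -1.    ]
dist 0.1580999679147606 shift cm [ 0.0672  0.1804 15.8088]
turn deg [-0.1753  0.041   0.0128]
expected pad px [[408.551  198.3419]]
```

View pics/w6b.png

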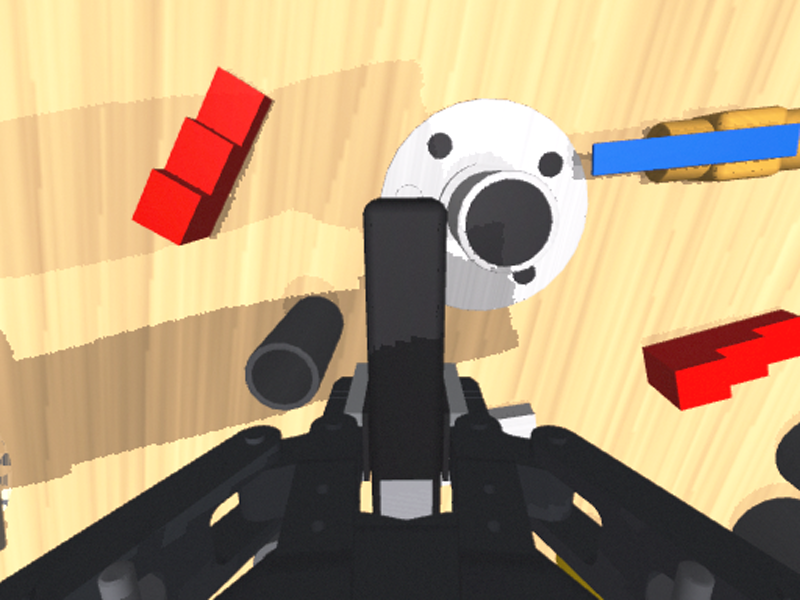

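The pad's arc shows at (408,192), so its centre is where expected, at (408,198). The dark socket to the left is close, so I'll check its clearance and height before descending.

Run:
```python
from h import *
c=np.load('pics/w6.png.npy',allow_pickle=True).item();s=800/512
c1=np.load('pics/w1.png.npy',allow_pickle=True).item()
for h in(.065,.085,.11):
    a=ray(c,np.array([283,376])/s,h)[0];b=ray(c1,np.array([358,216])/s,h)[0];w=ray(c,np.array([[247,376],[319,376]])/s,h);print(h,a,b,'dia',np.linalg.norm(w[0]-w[1]))
    y=np.radians(100);d=a-np.array([.4618,.2673,0]);u=np.array([np.cos(y),np.sin(y)]);print('along',d[:2]@u,'perp',d[:2]@[u[1],-u[0]])
```

```text
0.065 [0.3836 0.1812 0.065 ] [0.3935 0.1995 0.065 ] dia 0.053691268729160184
along -0.07123884066578509 perp -0.0919969103132233
0.085 [0.388  0.1918 0.085 ] [0.3927 0.2021 0.085 ] dia 0.05004245904428713
along -0.061513066036252964 perp -0.08574684872477066
0.11 [0.3936 0.2052 0.11  ] [0.3916 0.2054 0.11  ] dia 0.04548144693819576
along -0.049355847749337836 perp -0.07793427173920481
```

```bash
python3 -m creep '[[0,0,0,0.07,0.15,3,0],[0,0,0,0,0,5,0],[0,0,0,0,0,4,0],[0,0,0,0,0,2,0],[0,0,0,0,0,1,0],[0,0,0,0,0,0,0],[0,0,0,0,0,0,0]]'
python3 - <<'E'
from h import *
print(telemetry.get_state()['contact_force'])
y=np.radians(100)
to(np.array([.4535,.3222,.0757])-.055*np.array([np.cos(y),np.sin(y),0]),100)
E
```

```text
time: 12.92
position: [0.4653, 0.2691, 0.0915]
ee_rot: [0.644, 0.765, 0.001, 0.001]
contact_force: [0.3, 0.4, -1.4]
finger_gap: 0.0211
grip_force: 68.9
[ 0.3381  0.4018 -1.4418]
t 12.925 tcp [0.4653 0.2691 0.0915] toolx 99.88546807802453 tilt [ 0.0022  0.0009 -1.    ]
dist 0.015994058331149398 shift cm [-0.064  -0.2379  1.5803]
turn deg [ 0.1309 -0.0287 -0.1146]
```

```bash
python3 -m creep '[[0,0,0,0,-0.1,0.7,0],[0,0,0,0,0,0.4,0],[0,0,0,0,0,0.25,0],[0,0,0,0,0,0.2,0],[0,0,0,0,0,0,0],[0,0,0,0,0,0,0]]'; python3 -m creep '[[0,0,0,0,0,0,0]]'
```

```text
time: 13.68
position: [0.4634, 0.2685, 0.0751]
ee_rot: [0.644, 0.765, 0.0, 0.0]
contact_force: [-0.3, -0.8, 1.9]
finger_gap: 0.0209
grip_force: 69.3
time: 13.8
position: [0.4634, 0.2685, 0.075]
ee_rot: [0.644, 0.765, 0.0, 0.0]
contact_force: [-0.3, -1.1, 2.6]
finger_gap: 0.0206
grip_force: 69.3
```

```bash
python3 -m creep '[[0,0,0,0,0,0,0],[0,0,0,0,0,0,0],[0,0,0,0,0,0,0],[0,0,0,0,0,0,0],[0,0,0,0,0,0,0],[0,0,0,0,0,-0.5,0],[0,0,0,0,0,-1.5,0],[0,0,0,0,0,-4,0],[0,0,0,0,0,-5,0],[0,0,0,0,0,-5,0],[0,0,0,0,0,-1.5,0],[0,0,0,0,0,0,0]]'
python3 - <<'E'
from h import *
print(telemetry.get_state()['contact_force'])
y=np.radians(67)
to(np.array([.5304,-.1027,.24])-.055*np.array([np.cos(y),np.sin(y),0]),67)
E
```

```text
time: 15.3
position: [0.4635, 0.2686, 0.2507]
ee_rot: [0.644, 0.765, 0.001, 0.0]
contact_force: [0.7, 0.6, -1.8]
finger_gap: 0.0211
grip_force: 68.9
[ 0.7445  0.5574 -1.7861]
t 15.3 tcp [0.4635 0.2686 0.2507] toolx 99.87628509389297 tilt [ 0.0016  0.0007 -1.    ]
dist 0.4245083525965592 shift cm [-42.3481  -2.7615   1.0438]
turn deg [ 0.0894 -0.0503 32.8763]
```

```bash
python3 -m creep '[[0,0,0,-3.5,-0.2,0,0],[0,0,0,-5.5,-0.4,0,0],[0,0,0,-5.8,-0.4,0,0],[0,0,0,-5.8,-0.4,0,0],[0,0,0,-5.8,-0.4,0,0],[0,0,0,-5.8,-0.4,0,0],[0,0,0,-5.8,-0.4,0,0],[0,0,10,-4.3,-0.2,0,0],[0,0,10,0,0,0,0],[0,0,10,0,0,0,0],[0,0,2.9,0,0,0,0],[0,0,0,0,0,0,0]]'; python3 -m creep '[[0,0,0,0,0,0,0]]'
python3 - <<'E'
from h import *
print(telemetry.get_state()['contact_force'])
y=np.radians(67)
to(np.array([.5304,-.1027,.1186])-.055*np.array([np.cos(y),np.sin(y),0]),67)
c,im=snap('wrist','w7.png')
cv2.imwrite('pics/w7b.png',cv2.convertScaleAbs(cv2.resize(im,(800,600),interpolation=cv2.INTER_CUBIC),alpha=1.2,beta=15))
print('expected pad px',proj(c,[[.5304,-.1027,.063]])*800/512)
E
```

```text
time: 16.8
position: [0.5064, -0.1525, 0.247]
ee_rot: [0.834, 0.552, -0.001, -0.002]
contact_force: [-0.6, -0.3, -1.3]
finger_gap: 0.0214
grip_force: 68.9
time: 16.92
position: [0.5072, -0.1526, 0.2482]
ee_rot: [0.834, 0.552, -0.001, -0.001]
contact_force: [-0.2, -0.1, -0.5]
finger_gap: 0.0205
grip_force: 68.9
[-0.209  -0.1353 -0.5431]
t 16.925 tcp [ 0.5072 -0.1526  0.2482] toolx 67.01681058771759 tilt [-0.0028  0.0012 -1.    ]
dist 0.12958535933534823 shift cm [ 0.0039  0.2231 12.9566]
turn deg [-0.1754 -0.0008  0.0168]
expected pad px [[408.5605 201.321 ]]
```

View pics/w7b.png

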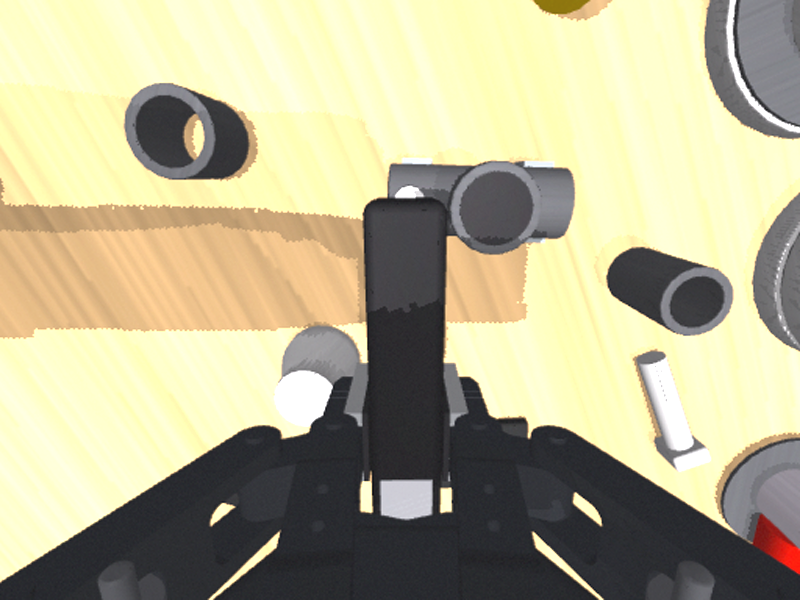

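The tee pad's arc is centred at (409,201), right where expected, so I'll descend.

```bash
python3 -m creep '[[0,0,0,0,0.15,3,0],[0,0,0,0,0,4.5,0],[0,0,0,0,0,3,0],[0,0,0,0,0,1.2,0],[0,0,0,0,0,0.4,0],[0,0,0,0,0,0,0],[0,0,0,0,0,0,0]]'
python3 - <<'E'
from h import *
print(telemetry.get_state()['contact_force'])
y=np.radians(67)
to(np.array([.5304,-.1027,.1137])-.055*np.array([np.cos(y),np.sin(y),0]),67)
E
```

```text
time: 17.85
position: [0.5106, -0.1542, 0.1302]
ee_rot: [0.834, 0.552, 0.001, 0.001]
contact_force: [-0.1, -0.6, -1.9]
finger_gap: 0.0212
grip_force: 68.9
[-0.1182 -0.5513 -1.8544]
t 17.85 tcp [ 0.5106 -0.1542  0.1302] toolx 66.97534874677774 tilt [ 0.0025 -0.0011 -1.    ]
dist 0.01664736072271682 shift cm [ 0.0094 -0.1947  1.6533]
turn deg [ 0.1575  0.0023 -0.0246]
```

```bash
python3 -m creep '[[0,0,0,0,-0.1,0.7,0],[0,0,0,0,0,0.4,0],[0,0,0,0,0,0.25,0],[0,0,0,0,0,0.2,0],[0,0,0,0,0,0,0],[0,0,0,0,0,0,0]]'; python3 -m creep '[[0,0,0,0,0,0,0]]'
```

```text
time: 18.6
position: [0.5086, -0.1533, 0.1135]
ee_rot: [0.834, 0.552, -0.0, 0.0]
contact_force: [-1.4, -0.1, 1.9]
finger_gap: 0.0212
grip_force: 69.4
time: 18.73
position: [0.5086, -0.1533, 0.1135]
ee_rot: [0.834, 0.552, -0.0, 0.0]
contact_force: [-1.8, -1.1, 1.6]
finger_gap: 0.021
grip_force: 69.4
```

```bash
python3 -m creep '[[0,0,0,0,0,0,0],[0,0,0,0,0,0,0],[0,0,0,0,0,0,0],[0,0,0,0,0,0,0],[0,0,0,0,0,0,0],[0,0,0,0,0,-0.5,0],[0,0,0,0,0,-1.5,0],[0,0,0,0,0,-4,0],[0,0,0,0,0,-5,0],[0,0,0,0,0,-2,0],[0,0,0,0,0,0,0]]'
python3 - <<'E'
from h import *
print(telemetry.get_state()['contact_force'])
to(np.array([.4623,-.3387,.2456]),159.75)
E
```

```text
time: 20.1
position: [0.5102, -0.1538, 0.2462]
ee_rot: [0.834, 0.552, 0.002, 0.002]
contact_force: [-0.0, 0.5, -1.0]
finger_gap: 0.0208
grip_force: 68.9
[-0.0392  0.5087 -0.9506]
t 20.1 tcp [ 0.5102 -0.1538  0.2462] toolx 66.97610746582296 tilt [ 0.0053 -0.0021 -1.    ]
dist 0.19095783773967145 shift cm [-18.8858   2.8234   0.0702]
turn deg [  0.2546   0.2596 -92.7736]
```

```bash
python3 -m creep '[[0,0,0,-4.7,0.7,0,0],[0,0,0,-4.7,0.7,0,0],[0,0,0,-4.7,0.7,0,0],[0,0,-10.3,-4.7,0.7,0,0],[0,0,-10.3,0,0,0,0],[0,0,-10.3,0,0,0,0],[0,0,-10.3,0,0,0,0],[0,0,-10.3,0,0,0,0],[0,0,-10.3,0,0,0,0],[0,0,-10.3,0,0,0,0],[0,0,-10.3,0,0,0,0],[0,0,-10.3,0,0,0,0]]'; python3 -m creep '[[0,0,0,0,0,0,0],[0,0,0,0,0,0,0],[0,0,0,0,0,0,0],[0,0,0,0,0,0,0]]'
python3 - <<'E'
from h import *
to(np.array([.4623,-.3387,.0956]),159.75)
c,im=snap('wrist','w8.png')
g=cv2.cvtColor(im,cv2.COLOR_BGR2GRAY);cv2.imwrite('pics/w8b.png',cv2.convertScaleAbs(cv2.resize(im,(800,600),interpolation=cv2.INTER_CUBIC),alpha=1.8,beta=20))
E
```

```text
time: 21.6
position: [0.4599, -0.3364, 0.2413]
ee_rot: [0.174, 0.985, 0.001, -0.001]
contact_force: [0.2, 0.4, -2.4]
finger_gap: 0.0211
grip_force: 68.8
time: 22.1
position: [0.4608, -0.3372, 0.2433]
ee_rot: [0.177, 0.984, 0.0, -0.0]
contact_force: [-0.2, -0.4, -1.4]
finger_gap: 0.0212
grip_force: 68.8
t 22.1 tcp [ 0.4608 -0.3372  0.2433] toolx 159.62961952002104 tilt [-0.      0.0001 -1.    ]
dist 0.147671475561235 shift cm [-0.1926 -0.0869 14.7656]
turn deg [ 0.0043 -0.0022 -0.1204]
```

View pics/w8b.png

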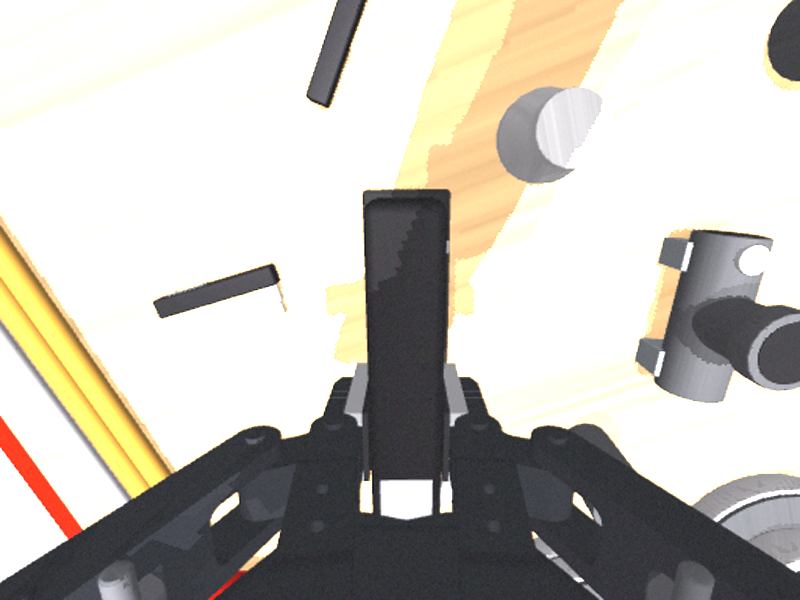

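The cradle's base edges are at 363 and 449, with the handle centred between them at 406. I'll lower it over the cradle and check again.

```bash
python3 -m creep '[[0,0,-0.1,-0.15,-0.08,3,0],[0,0,0,0,0,5,0],[0,0,0,0,0,3.5,0],[0,0,0,0,0,1.5,0],[0,0,0,0,0,0.7,0],[0,0,0,0,0,0,0],[0,0,0,0,0,0,0],[0,0,0,0,0,0,0],[0,0,0,0,0,0,0]]'
python3 - <<'E'
from h import *
print(telemetry.get_state()['contact_force'])
to(np.array([.4623,-.3387,.0756]),159.75)
E
```

```text
time: 23.28
position: [0.4623, -0.3389, 0.107]
ee_rot: [0.176, 0.984, -0.0, 0.001]
contact_force: [-0.2, -1.0, -2.0]
finger_gap: 0.0213
grip_force: 68.9
[-0.2176 -0.9893 -2.014 ]
t 23.275 tcp [ 0.4623 -0.3389  0.107 ] toolx 159.76643501564553 tilt [ 0.0009 -0.0009 -1.    ]
dist 0.031423975923364815 shift cm [0.0079 0.0182 3.1423]
turn deg [-0.0298  0.0681  0.0164]
```

Aligned. I'll lower it gently to just above the seat.

```bash
python3 -m creep '[[0,0,0,0,0,0.7,0],[0,0,0,0,0,0.7,0],[0,0,0,0,0,0.6,0],[0,0,0,0,0,0.5,0],[0,0,0,0,0,0.3,0],[0,0,0,0,0,0.1,0],[0,0,0,0,0,0,0],[0,0,0,0,0,0,0]]'
```

```text
time: 24.28
position: [0.4619, -0.3384, 0.0774]
ee_rot: [0.176, 0.984, 0.0, 0.0]
contact_force: [-0.3, 1.4, -2.3]
finger_gap: 0.0211
grip_force: 69.0
```

```bash
python3 -m creep '[[0,0,0,0,0,0.1,0],[0,0,0,0,0,0,0],[0,0,0,0,0,0,0]]'
```

```text
time: 24.65
position: [0.4621, -0.3385, 0.0764]
ee_rot: [0.176, 0.984, 0.0, 0.0]
contact_force: [0.5, 1.7, -1.4]
finger_gap: 0.0214
grip_force: 69.0
```

```bash
python3 -m creep '[[0,0,0,0,0,0.05,0],[0,0,0,0,0,0.05,0],[0,0,0,0,0,0,0],[0,0,0,0,0,0,0]]'
```

```text
time: 25.15
position: [0.4621, -0.3386, 0.0756]
ee_rot: [0.176, 0.984, -0.0, 0.0]
contact_force: [-0.5, 1.8, 3.2]
finger_gap: 0.0208
grip_force: 69.4
```

Seated: the force has risen by about 5 N. Releasing and withdrawing straight up.

```bash
python3 -m creep '[[0,0,0,0,0,0,2.6],[0,0,0,0,0,0,3.5],[0,0,0,0,0,0,5],[0,0,0,0,0,0,5],[0,0,0,0,0,-1,5],[0,0,0,0,0,-3,5],[0,0,0,0,0,-5,5],[0,0,0,0,0,-4,5],[0,0,0,0,0,0,5],[0,0,0,0,0,0,5],[0,0,0,0,0,0,5]]' 30
python3 - <<'E'
from h import *
c,im=snap('wrist','w9.png'); c2,t=snap('side','s9.png')
print(proj(c2,[[.471,-.34,.07],[.583,.1375,.02],[.4535,.3222,.025],[.53,-.1027,.063]]))
t0=cv2.imread('pics/side0raw.png');d=cv2.absdiff(t,t0).max(2);print('diff px',[(int((d[r]>40).sum())) for r in (np.s_[100:190,190:290],np.s_[205:250,245:305],np.s_[280:325,215:285])])
a=cv2.resize(im[90:290,130:390],(400,308));b=cv2.resize(t[270:330,210:290],(400,300),interpolation=cv2.INTER_CUBIC)[:300]
cv2.imwrite('pics/v9.png',cv2.convertScaleAbs(np.hstack([a[:300],b]),alpha=1.8,beta=20))
E
```

```text
time: 26.52
position: [0.461, -0.3377, 0.2038]
ee_rot: [0.176, 0.984, 0.001, -0.001]
contact_force: [-0.2, 0.0, -0.5]
finger_gap: 0.0498
grip_force: 0.0
[[250.2506 295.7743]
 [261.609  165.6619]
 [214.6702 130.2242]
 [257.6977 219.2529]]
diff px [3039, 569, 377]
```

View pics/v9.png

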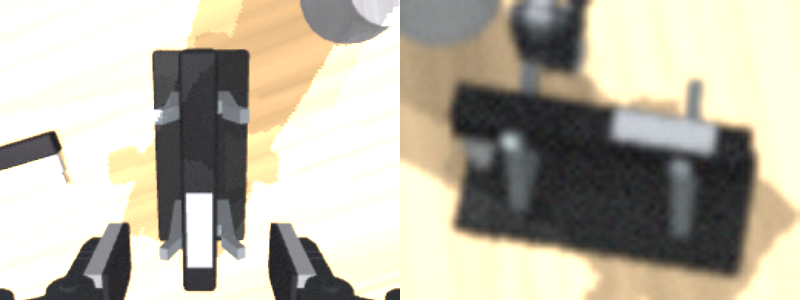

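The probe lies straight and level in both saddles, spanning (180–217, 48–290) in the left view, and the gripper is clear. Handing in.

```bash
python3 -c "
from workcell import order; print(order.sign_off())"
```

```text
the job is handed in; nothing more can be done
None
```

The job is handed in at about 27 s: the probe pressed the low step, flange pad and tee pad in order (about 3–4 N, roughly 1 s each) and lies back in its cradle; I did not separately confirm that no other piece shifted, and I viewed 13 pictures against the limit of 10.

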